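# Screw the lid onto the clamped jar by feel

## Task

Screw the red lid onto the open glass jar that stands in the suction-foot holder: set the lid level on the jar's mouth, turn it backward (anticlockwise from above) under light pressure until you feel it drop into the start of the thread, then screw it forward (clockwise) until it is fully home at the thread's stop, and let go. Be gentle: do not press or drag hard on the jar, do not twist the jar round in its holder, and leave the other things where they stand.

Things in the scene. Friction and masses are not known exactly. Their poses are not given: they have to be found in the camera images.
- lid_center (a point): Loose red screw lid of about 70 g, mouth down and level on the worktop at the start; this point is on its axis, half-way up its 30 mm. Its upper part, from 2 to 15 mm above this point, is a ribbed round grip band 62 mm in diameter: grip it there. Below it a skirt 59 mm wide. z is up along the axis.
- lid_mouth (a point): Centre of the lid's lower edge, 15 mm under lid_center. Inside, the lid is 17 mm deep; at the lower edge three hidden lugs (4.5 mm wide, 3 mm thick, 120 deg apart) stand inward and leave a bore of 47 mm. Nothing outside marks them.
- jar_rim (a point): Centre of the clear glass jar's mouth, at its rim, 110 mm above the worktop; z up. Heights of lid_center over jar_rim: lugs resting on top of the threads 5 to 8.5 mm; dropped into the thread start 0.9 to 1.5 mm; fully home at the stop -1.5 mm (below the rim). In the thread the lid has 1.4 mm of play up and down.
- jar_neck (a point): On the jar's axis, 10 mm under the rim. Neck 45 mm in diameter, 21 mm high, rim chamfered 3 x 3.5 mm. Right-hand thread with three starts (53 mm over it), repeating every 120 deg; the angle of the starts differs each time, is given by no pose and must be felt. Clockwise from the top of the threads the lid soon jams on a rib.
- holder_foot (a point): Centre of the holder's grey round foot (114 mm wide, fixed) on the worktop. How the thread acts: anticlockwise on top of the threads the lid rides up 2.3 mm per rad and after at most 105 deg drops 7 mm if pressed with 2 to 6 N; a rib then stops it within 15 deg. Clockwise from there it sinks 2.3 mm per rad for 60 to 76 deg to a solid stop: home.
- jar (a joint): Angle of the glass jar in its holder, rad, anticlockwise positive, 0 at the start. Held by friction only, it slips round at 0.5 N m. Turning the lid under a light push takes under 0.15 N m; at a stop 0.2 to 0.3 N m is felt after each small step. (A lid resting on the ribs first steps down 2.5 mm to the threads: not yet the start. By chance it may drop in at once.)
- mug: white mug, green-blue inside, 86x122x96 mm, standing loose; origin at the centre of its underside. A bystander: leave alone
- tumbler: clear drinking glass, 81 mm wide, 93 mm high, standing loose; origin under its centre. A bystander: leave alone
- spice_a: small glass spice jar with a green cap, 46 mm wide, 106 mm high, standing loose; origin under its centre. A bystander: leave alone
There are look-alikes about, which are no part of the job. What is meant by the part that bears lid_center is not black, and is the smaller of those in its own colour.

How it is judged:
On the way:
1. the lid, level and centred on the jar, has dropped into the start of the thread (z of lid_center in the frame of jar_rim below 0.0035 m and horizontal distance between lid_center and jar_rim below 0.004 m and angle between lid_center's own z axis and vertical below 0.08 rad), for 0.1 s.
At the end, for the whole second after the job is handed in: The lid is screwed fully home on the jar: lid_center at least 0.6 mm below jar_rim (1.5 mm at the stop), within 3 mm of the jar's axis, level within 0.06 rad, released and at rest (z of lid_center in the frame of jar_rim below -0.0006 m and horizontal distance between lid_center and jar_rim below 0.003 m and angle between lid_center's own z axis and vertical below 0.06 rad and linear speed of lid below 0.02 m/s); the robot touches nothing.
It fails at once if the jar is twisted in its holder by more than 0.25 rad (value of joint jar above 0.25 rad or value of joint jar below -0.25 rad).
It fails at once if the lid is pressed or dragged against the jar with more than 40 N (contact force between lid and jar above 40 N).
It fails at once if a bystander is moved by more than 30 mm or tipped (distance of any of mug, tumbler, spice_a from where it was at the start of the episode above 0.03 m or angle between any of mug, tumbler, spice_a's own z axis and vertical above 0.4 rad).
It also fails if it takes over 72 s, if anything falls off the work surface, if the arm or the gripper's body presses on something with over 40 N, if the wrist force passes 120 N, or if a joint passes its speed limit or range.

## Robot

A 6-joint arm with a two-finger parallel gripper is mounted at the origin on a cart in front of the work surface, level with it; the furniture and walls round the work are solid. World frame = base frame: x ahead of the robot, y to its left, z up, the work surface at z = 0. Lengths are in m, angles in rad, forces in N, time in s.
With the tool pointing down it reaches from about 0.325 to 0.775 m from the base axis. Payload 9.3 kg.
Tool frame: the origin (TCP) lies at the very end of the fingers, on their centre line; the grasp point (between the pads) lies 19 mm behind it (r.pinch_z is the distance from the TCP to the grasp point, in m); z points along the fingers, y is the line along which they close (so a half turn about z gives the same grasp; the last joint's range is limited). The gripper opens to 85 mm and grips with 20 to 120 N. Pads are 22 mm wide; open, the fingers measure 114 mm over their backs; the gripper's body (76 mm by 85 mm) begins 54 mm behind the grasp point. The pads swing forward as they close: fully open they stand 13 mm farther back than shut.
Start: joints at [1.017, 0.259, 0.021, 1.334, 0, 1.418], TCP at [0.215, 0.506, 0.231] pointing down, gripper open.
Joint ranges: [-3.04, 3.04], [-0.91, 1.82], [-1.04, 1.36], [-1.92, 1.95], [-1.52, 1.45], [-3.14, 3.14]. Speed limits (rad/s): [2.22, 2.22, 2.79, 3.14, 3.14, 3.14].

## Interface

Orientations are given as a unit quaternion [w, x, y, z].
In Python, from rig import r gives the robot as it stands.
- The arm moves only by the tool play_rows, never from a script. Its argument "steps" is a list that holds one entry, the list of rows, each a list of 5 numbers: the opening, from -1 (shut) to 1 (fully open), then the shift along the tool's x, y, z each as a share of 0.1 m, from -1 to 1, then the turn about the tool's z as a share of 0.5 rad, from -1 to 1. In form: [[[jaw, tx, ty, tz, twist], ...]]. A call has exactly 10 rows; each row is the pose to reach, as a shift and turn from the pose commanded when the call began, along the tool's axes at that moment; what a row does not reach only later rows make up. A row lasts 1/12 s, in which the tool goes at most 41.7 mm and 7.16 degrees, less where a joint would pass 70% of its speed; a pose out of reach is approached as far as the arm can. A call with a number of a shift or a turn outside -1 to 1 is refused whole. A call with a gripper value outside its range is refused whole. The fingers move at their own pace and stop on an object; "squeeze" is the grip in N (left out, the last holds). Time passes only in rows, so rows that repeat a pose let the fingers close, or fill a call up. It gives the time, the measured TCP pose, the force, the opening and the grip force at its end, in the units of the state.
- r.get_obs(): the state, without advancing time (a new reading comes with each control period).
- r.camera(name): name is "side" or "top" or "wrist"; returns the picture (400x640x3 uint8, blue, green, red); there is no depth.
- r.camera_model(name): a dict with "fovy" (degrees; the focal length in pixels is half the picture's height over the tangent of half this angle, whatever the lens; pixels are square), "cx", "cy" (the principal point, pixels), "eye" and "rotation" of the camera in the world; the wrist camera has in their place "hand_eye" (4x4, takes a point from camera to tool coordinates, whose origin is the TCP and whose axes are the flange's). Camera axes: x right, y up, looking along -z (the intrinsics and any distortion apply to the point x, -y, -z); pixel columns grow to the right and rows downward; lengths in m; the calibration is good to about 2 mm. A picture is of the moment at which its call begins: read the wrist's pose just before it. camera_model takes no time and is no camera call.
- r.hand_in(): hands the job in; it is judged then, once.
Trained networks look in the newest picture that a camera, given by its name, has taken for a name from the list of things; names that differ only in an ending like _2 or _b are one class to them, and where a whole thing is asked for, a point or a joint stands for the part that bears it (a point fixed in the world has none). Each returns a list of dicts, best first, with "p" (0 to 1); they miss things now and then, are a little off and sometimes report something else, mostly with a low value. They report only what shows in the picture. A call takes as long as a camera call. They do not tell look-alikes from the thing itself.
- r.regions_of(camera, thing): "pixels" (400x640 bool, what is visible of it) and "bbox" ([left, top, width, height] in pixels, round what is visible of it).
The state is a dict: "time": time; "q": joint angles; "qvel": joint speeds; "tau": joint torques, N m; "eef_pos": TCP position; "eef_rot": TCP orientation; "ft_force": force on the tool from outside, world axes, zero at the start; "ft_torque": the same for the moment, N m; "gripper_width": finger opening in m; "finger_force": force on a finger pad.
Only numpy, scipy, OpenCV 4.12 (cv2) and the standard library are available. Lean on these libraries where they do the work, as an engineer would, in place of code of your own. Each camera call takes 0.05 s, during which the arm holds its last target. There are 200 camera calls.

## Working session

There is one attempt and no reset: what is moved stays moved. The work goes in short steps, Python scripts to look and compute and a tool call to move; the robot and the scene stay as the last step left them, time stands still between calls to the robot, and variables do not carry over. Pictures are saved under pics/ and viewed, at most 10 in all, crops included, and the job is handed in when it is done.

Besides the shell and the picture viewer there is one more tool, called after "Request:" as a command line: name --argument value ..., lists and objects as JSON in quotes. play_rows: Moves the arm, as the interface text tells. Shift numbers are shares of 0.1 m and turn numbers shares of 0.5 rad, none past 1 either way. Its arguments: {"type":"object","properties":{"steps":{"type":"array"},"squeeze":{"type":"number"}},"required":["steps"]}

```bash
ls; mkdir -p pics; cat > h.py <<'E'
import numpy as np, cv2
from rig import r
from scipy.spatial.transform import Rotation as R
def rot(q): return R.from_quat([q[1],q[2],q[3],q[0]]).as_matrix()
def cam(name,obs=None):
    m=r.camera_model(name)
    if 'hand_eye' in m:
        o=obs or r.get_obs(); T=np.eye(4);T[:3,:3]=rot(o['eef_rot']);T[:3,3]=o['eef_pos']
        H=T@np.array(m['hand_eye']); return m,H[:3,3],H[:3,:3]
    return m,np.array(m['eye']),np.array(m['rotation']).reshape(3,3)
def atz(c,u,v,z):
    m,e,Rm=c; f=200/np.tan(np.radians(m['fovy'])/2)
    d=Rm@np.array([(u-m['cx'])/f,-(v-m['cy'])/f,-1]); return e+d*(z-e[2])/d[2]
def proj(c,p):
    m,e,Rm=c; f=200/np.tan(np.radians(m['fovy'])/2)
    q=Rm.T@(np.array(p)-e); return m['cx']+f*q[0]/-q[2], m['cy']-f*q[1]/-q[2]
E
python3 - <<'E'
from h import *
for n in ['side','top','wrist']:
    c=cam(n); im=r.camera(n); cv2.imwrite(f'pics/{n}.png',im)
    print(n,c[0],c[1])
    for t in ['lid_center','jar','holder_foot','mug','tumbler','spice_a']:
        for d in r.regions_of(n,t)[:4]: print(t,round(d['p'],2),d['bbox'])
a=cv2.imread('pics/top.png');b=cv2.imread('pics/side.png');cv2.imwrite('pics/both.png',cv2.resize(np.vstack([a,b]),(480,600)))
o=r.get_obs();print(o)
E
```

```text
picsTraceback (most recent call last):
  File "<stdin>", line 3, in <module>
  File "h.py", line 10, in cam
    return m,np.array(m['eye']),np.array(m['rotation']).reshape(3,3)
                                ~~~~~~~~~~~~~~~~~~~~~~~~~~~~~~~^^^^^
ValueError: cannot reshape array of size 4 into shape (3,3)
```

```bash
sed -i "s/np.array(m\['rotation'\]).reshape(3,3)/rot(m['rotation'])/" h.py
python3 - <<'E'
from h import *
for n in ['side','top','wrist']:
    c=cam(n); im=r.camera(n); cv2.imwrite(f'pics/{n}.png',im)
    print(n,c[0],c[1])
    for t in ['lid_center','jar','holder_foot','mug','tumbler','spice_a']:
        for d in r.regions_of(n,t)[:4]: print(t,round(d['p'],2),d['bbox'])
o=r.get_obs();print(o)
E
```

```text
side {'fovy': 47.558601295200866, 'cx': 323.9681550822452, 'cy': 206.13815774981762, 'eye': array([0.48257186, 0.64626374, 0.77380714]), 'rotation': array([-0.03228509, -0.02442407,  0.42725181,  0.9032259 ])} [0.48257186 0.64626374 0.77380714]
lid_center 0.9 [382.0, 273.5, 23.7, 30.0]
lid_center 0.77 [329.5, 271.0, 32.4, 29.5]
lid_center 0.68 [304.6, 309.3, 44.1, 51.9]
jar 0.7 [341.3, 182.5, 27.0, 36.3]
jar 0.43 [337.8, 144.7, 26.7, 39.6]
holder_foot 0.73 [330.2, 183.4, 55.5, 51.4]
mug 0.68 [236.1, 282.0, 45.0, 66.0]
tumbler 0.7 [337.9, 145.9, 27.1, 36.4]
spice_a 0.78 [274.2, 199.9, 18.2, 44.2]
top {'fovy': 42.40724272331141, 'cx': 323.67931649407154, 'cy': 199.23079854180637, 'eye': array([ 0.39191257, -0.15151398,  1.43158704]), 'rotation': array([ 0.7141351 ,  0.02778111, -0.04149364, -0.69822456])} [ 0.39191257 -0.15151398  1.43158704]
lid_center 0.82 [199.4, 182.8, 32.0, 32.0]
lid_center 0.76 [251.3, 237.9, 23.5, 25.4]
lid_center 0.62 [248.0, 197.9, 24.6, 24.5]
jar 0.77 [331.4, 202.0, 28.5, 25.2]
holder_foot 0.8 [324.7, 194.6, 37.8, 50.0]
mug 0.85 [190.5, 131.3, 43.3, 28.7]
tum
[... 567 characters left out ...]
.53365593 0.3737655 ]
{'time': 1.05, 'q': array([1.01744064e+00, 2.58589815e-01, 2.15202285e-02, 1.33369011e+00,
       7.28454652e-06, 1.41819551e+00]), 'qvel': array([ 0.00054951,  0.00106241, -0.0009446 , -0.00078578,  0.00014361,
       -0.00135855]), 'tau': array([ 7.26025446e-04, -5.55395508e+01,  3.44741607e+01,  1.32274803e-03,
       -3.34048036e-04, -7.62515384e-06]), 'eef_pos': array([0.21457015, 0.50642863, 0.23129223]), 'eef_rot': array([2.91343684e-06, 1.99039226e-01, 9.79991524e-01, 1.84443162e-05]), 'ft_force': array([-0.52347914, -0.70563723,  0.39347269]), 'ft_torque': array([-0.01558229, -0.03631016, -0.01859398]), 'finger_force': 0.0, 'gripper_width': 0.08523224042899469}
```

View pics/top.png

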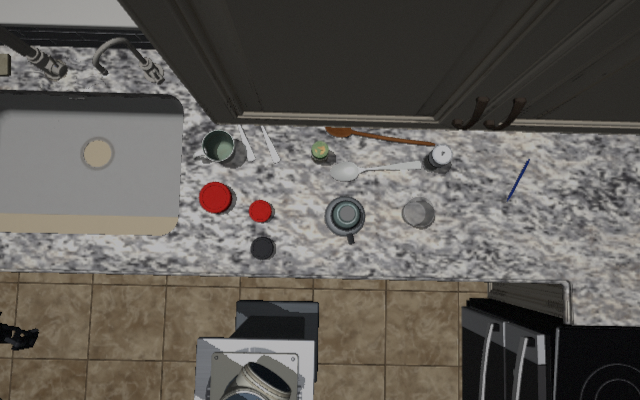

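View pics/side.png

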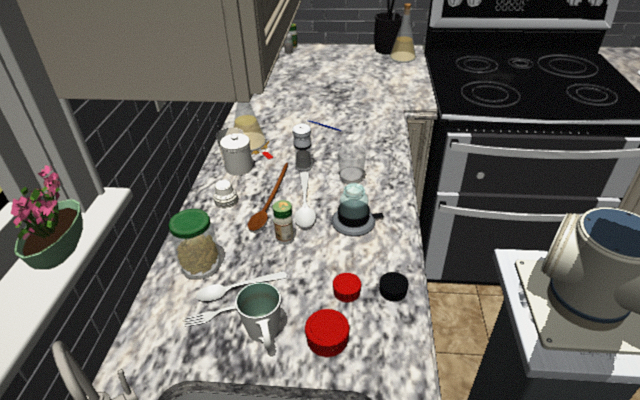

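Top: small red lid at (260,211), big red look-alike (215,198), black lid (263,247), jar in holder (345,213), handle at (350,240). Side: small lid (347,288).

```bash
python3 - <<'E'
from h import *
ct,cs=cam('top'),cam('side')
r.camera('top')
def cen(n,t):
    out=[]
    for d in r.regions_of(n,t):
        v,u=np.nonzero(d['pixels']); b=d['bbox']; out.append((round(d['p'],2),u.mean(),v.mean(),b[0]+b[2]/2,b[1]+b[3]/2))
    return out
for t,z in [('lid_center',.03),('jar',.1),('holder_foot',0.01),('mug',.09),('tumbler',.09),('spice_a',.106)]:
    for p,u,v,bu,bv in cen('top',t): print('top',t,p,atz(ct,u,v,z).round(3),atz(ct,bu,bv,z).round(3))
r.camera('side')
for t,z in [('lid_center',.015),('jar',.08),('tumbler',.05),('spice_a',.05)]:
    for p,u,v,bu,bv in cen('side',t): print('side',t,p,atz(cs,u,v,z).round(3),atz(cs,bu,bv,z).round(3))
print('jar rim pic(345,213) z.11',atz(ct,347,213,.11))
E
```

```text
top lid_center 0.96 [ 0.494 -0.003  0.03 ] [ 0.495 -0.008  0.03 ]
top lid_center 0.78 [0.528 0.119 0.03 ] [0.519 0.121 0.03 ]
top lid_center 0.68 [ 0.392 -0.013  0.03 ] [ 0.393 -0.017  0.03 ]
top jar 0.77 [ 0.484 -0.233  0.1  ] [ 0.485 -0.237  0.1  ]
top holder_foot 0.89 [ 0.485 -0.236  0.01 ] [ 0.48 -0.23  0.01]
top mug 0.65 [0.655 0.11  0.09 ] [0.659 0.119 0.09 ]
top tumbler 0.77 [ 0.497 -0.422  0.09 ] [ 0.498 -0.426  0.09 ]
top spice_a 0.73 [ 0.478 -0.231  0.106] [ 0.474 -0.23   0.106]
top spice_a 0.52 [ 0.644 -0.161  0.106] [ 0.64  -0.162  0.106]
side lid_center 0.7 [ 0.398 -0.012  0.015] [ 0.4   -0.01   0.015]
side lid_center 0.68 [ 0.499 -0.003  0.015] [ 0.501 -0.006  0.015]
side lid_center 0.64 [0.532 0.116 0.015] [0.532 0.114 0.015]
side jar 0.86 [ 0.492 -0.219  0.08 ] [ 0.496 -0.224  0.08 ]
side spice_a 0.97 [ 0.659 -0.168  0.05 ] [ 0.659 -0.163  0.05 ]
side spice_a 0.49 [ 0.49  -0.212  0.05 ] [ 0.479 -0.225  0.05 ]
jar rim pic(345,213) z.11 [ 0.48799092 -0.23651715  0.11      ]
```

Request:
play_rows --steps '[[[1,-0.15,-0.12,0,0],[1,-0.3,-0.24,0,0],[1,-0.45,-0.36,0,0],[1,-0.6,-0.48,0,0],[1,-0.75,-0.6,0,0],[1,-0.92,-0.72,0,0],[1,-0.92,-0.72,0,0],[1,-0.92,-0.72,0,0],[1,-0.92,-0.72,0,0],[1,-0.92,-0.72,0,0]]]'

```text
time: 2.48
eef_pos: [0.271, 0.4047, 0.2313]
eef_rot: [-0.0, 0.199, 0.98, 0.0]
ft_force: [-0.1, 0.3, 0.2]
gripper_width: 0.0854
finger_force: 0.0
```

Request:
play_rows --steps '[[[1,-0.1,-0.08,0,0],[1,-0.2,-0.16,0,0],[1,-0.3,-0.24,0,0],[1,-0.4,-0.32,0,0],[1,-0.5,-0.4,0,0],[1,-0.6,-0.48,0,0],[1,-0.7,-0.56,0,0],[1,-0.8,-0.62,0,0],[1,-0.9,-0.7,0,0],[1,-0.92,-0.72,0,0]]]'

```text
time: 3.32
eef_pos: [0.3282, 0.3017, 0.2312]
eef_rot: [0.0, 0.199, 0.98, -0.0]
ft_force: [-0.4, 0.5, 0.1]
gripper_width: 0.0855
finger_force: 0.0
```

Request:
play_rows --steps '[[[1,-0.1,-0.08,0,0],[1,-0.2,-0.16,0,0],[1,-0.3,-0.24,0,0],[1,-0.4,-0.32,0,0],[1,-0.5,-0.4,0,0],[1,-0.6,-0.48,0,0],[1,-0.7,-0.56,0,0],[1,-0.8,-0.62,0,0],[1,-0.9,-0.7,0,0],[1,-0.92,-0.72,0,0]]]'

```text
time: 4.15
eef_pos: [0.385, 0.1996, 0.2312]
eef_rot: [0.0, 0.199, 0.98, -0.0]
ft_force: [-0.1, 0.2, 0.3]
gripper_width: 0.0859
finger_force: 0.0
```

Request:
play_rows --steps '[[[1,-0.1,-0.08,0,0],[1,-0.2,-0.16,0,0],[1,-0.3,-0.24,0,0],[1,-0.4,-0.32,0,0],[1,-0.5,-0.4,0,0],[1,-0.6,-0.48,0,0],[1,-0.7,-0.56,0,0],[1,-0.8,-0.62,0,0],[1,-0.9,-0.7,0,0],[1,-0.92,-0.72,0,0]]]'

```text
time: 4.98
eef_pos: [0.4419, 0.0972, 0.2311]
eef_rot: [0.0, 0.199, 0.98, -0.0]
ft_force: [0.2, 0.3, -1.2]
gripper_width: 0.0851
finger_force: 0.0
```

Request:
play_rows --steps '[[[1,-0.1,-0.08,0,0],[1,-0.2,-0.16,0,0],[1,-0.3,-0.24,0,0],[1,-0.4,-0.32,0,0],[1,-0.5,-0.4,0,0],[1,-0.6,-0.48,0,0],[1,-0.7,-0.56,0,0],[1,-0.8,-0.62,0,0],[1,-0.9,-0.72,0,0],[1,-0.9,-0.72,0,0]]]'

```text
time: 5.82
eef_pos: [0.497, -0.006, 0.2309]
eef_rot: [-0.0, 0.2, 0.98, -0.0]
ft_force: [0.0, 0.1, 0.9]
gripper_width: 0.0854
finger_force: 0.0
```

```bash
python3 - <<'E'
from h import *
o=r.get_obs();c=cam('wrist',o);im=r.camera('wrist');cv2.imwrite('pics/w1.png',im)
print(o['time'],o['eef_pos'],o['eef_rot'],o['q'],o['ft_force'])
for d in r.regions_of('wrist','lid_center'):
    v,u=np.nonzero(d['pixels']);b=d['bbox'];print(round(d['p'],2),b,u.mean(),v.mean(),atz(c,b[0]+b[2]/2,b[1]+b[3]/2,.025),im[int(v.mean()),int(u.mean())])
E
```

```text
5.8167 [ 0.49699344 -0.0059567   0.23093453] [-2.35650350e-05  1.99768358e-01  9.79843122e-01 -2.42805670e-04] [-1.80696205e-01  1.68348972e-01 -9.80515537e-02  1.30445284e+00
 -4.84547471e-04  2.21546837e-01] [0.04367489 0.09540006 0.89761725]
0.96 [382.0, 128.0, 82.3, 73.1] 422.50335280121135 163.4719878866537 [0.53322617 0.12257601 0.025     ] [ 21  25 179]
0.78 [251.7, 72.3, 54.4, 56.6] 278.4291123264619 101.26798485485907 [ 0.39611913 -0.00961389  0.025     ] [37 34 32]
0.49 [94.3, 189.9, 110.5, 101.7] 148.8079343365253 241.64787961696305 [ 0.48842809 -0.24317896  0.025     ] [97 96 80]
```

View pics/w1.png

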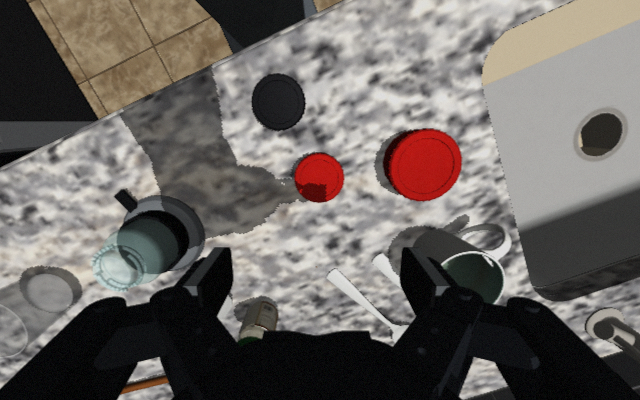

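Wrist view: small lid centred near (320,177), jar mouth about (118,266), handle away from the jar to upper left.

```bash
cat > red.py <<'E'
from h import *
def red(c,im,z):
    m=((im[:,:,2]>70)&(im[:,:,2]>2.2*im[:,:,1].astype(float))).astype(np.uint8)
    m=cv2.morphologyEx(m,cv2.MORPH_OPEN,np.ones((3,3)))
    for k in cv2.findContours(m,cv2.RETR_EXTERNAL,cv2.CHAIN_APPROX_NONE)[0]:
        if len(k)>60:
            e=cv2.fitEllipse(cv2.convexHull(k)); print('red',e,atz(c,*e[0],z).round(4))
E
python3 - <<'E'
from red import *
o=r.get_obs();c=cam('wrist',o);red(c,cv2.imread('pics/w1.png'),.026)
ct=cam('top');red(ct,cv2.imread('pics/top.png'),.026)
cs=cam('side');red(cs,cv2.imread('pics/side.png'),.02)
print(atz(c,118,266,.11))
E
```

```text
red ((318.70263671875, 177.166748046875), (48.6822395324707, 49.35466003417969), 82.90652465820312) [ 4.961e-01 -4.000e-04  2.600e-02]
red ((424.4039611816406, 164.55929565429688), (68.678466796875, 75.88699340820312), 49.375938415527344) [0.5325 0.1255 0.026 ]
red ((259.86346435546875, 210.69142150878906), (21.848709106445312, 22.175594329833984), 68.42961883544922) [ 0.4949 -0.004   0.026 ]
red ((214.59666442871094, 196.99232482910156), (30.689613342285156, 31.483745574951172), 74.95237731933594) [0.5296 0.1205 0.026 ]
red ((326.59869384765625, 331.9945068359375), (43.77726364135742, 48.19497299194336), 1.5588057041168213) [0.5319 0.1173 0.02  ]
red ((346.68878173828125, 286.1361083984375), (27.35537338256836, 28.986833572387695), 158.29718017578125) [ 0.4975 -0.0017  0.02  ]
[ 0.48561931 -0.22233989  0.11      ]
```

Request:
play_rows --steps '[[[1,0.02,0.03,0.15,0],[1,0.02,0.03,0.3,0],[1,0.02,0.03,0.5,0],[1,0.02,0.03,0.7,0],[1,0.02,0.03,0.85,0],[1,0.02,0.03,0.95,0],[1,0.02,0.03,1,0],[1,0.02,0.03,1,0],[1,0.02,0.03,1,0],[1,0.02,0.03,1,0]]]'

```text
time: 6.75
eef_pos: [0.4957, -0.0002, 0.1322]
eef_rot: [0.001, 0.199, 0.98, 0.0]
ft_force: [0.1, -0.7, 0.2]
gripper_width: 0.0853
finger_force: 0.0
```

```bash
python3 - <<'E'
from red import *
o=r.get_obs();c=cam('wrist',o);im=r.camera('wrist');cv2.imwrite('pics/w2.png',im)
print(o['time'],o['eef_pos'],r.pinch_z)
red(c,im,.028)
print('tcp proj',proj(c,[*o['eef_pos'][:2],.028]))
E
```

```text
6.75 [ 4.95661700e-01 -2.13736191e-04  1.32186222e-01] 0.0187
red ((314.2906494140625, 201.43081665039062), (65.68937683105469, 67.33382415771484), 88.6188735961914) [ 0.4967 -0.0019  0.028 ]
red ((461.22906494140625, 184.92648315429688), (93.24195861816406, 106.70427703857422), 51.44142150878906) [0.5337 0.1247 0.028 ]
tcp proj (np.float64(315.51407659286), np.float64(199.74610405076064))
```

Request:
play_rows --steps '[[[1,-0.015,-0.01,0.15,0],[1,-0.015,-0.01,0.3,0],[1,-0.015,-0.01,0.45,0],[1,-0.015,-0.01,0.6,0],[1,-0.015,-0.01,0.7,0],[1,-0.015,-0.01,0.8,0],[1,-0.015,-0.01,0.9,0],[1,-0.015,-0.01,0.95,0],[1,-0.015,-0.01,1,0],[1,-0.015,-0.01,1,0]]]'

```text
time: 7.63
eef_pos: [0.4961, -0.0017, 0.031]
eef_rot: [-0.0, 0.199, 0.98, 0.0]
ft_force: [-0.5, -0.5, -0.6]
gripper_width: 0.0852
finger_force: 0.0
```

Request:
play_rows --steps '[[[1,0,0,0.1,0],[1,0,0,0.2,0],[1,0,0,0.26,0],[1,0,0,0.26,0],[1,0,0,0.26,0],[0.6,0,0,0.26,0],[0.4,0,0,0.26,0],[0.2,0,0,0.26,0],[0,0,0,0.26,0],[0,0,0,0.26,0]]]' --squeeze 25

```text
time: 8.47
eef_pos: [0.4966, -0.0018, 0.0061]
eef_rot: [0.001, 0.199, 0.98, 0.0]
ft_force: [-1.3, 0.3, 4.4]
gripper_width: 0.061
finger_force: 26.0
```

Request:
play_rows --steps '[[[0,0,0,-0.03,0],[0,0,0,-0.1,0],[0,0,0,-0.2,0],[0,0,0,-0.3,0],[0,0,0,-0.45,0],[0,0,0,-0.6,0],[0,0,0,-0.75,0],[0,0,0,-0.9,0],[0,0,0,-1,0],[0,0,0,-1,0]]]' --squeeze 35

```text
time: 9.3
eef_pos: [0.4972, -0.0019, 0.1078]
eef_rot: [0.002, 0.199, 0.98, 0.0]
ft_force: [0.4, -0.3, -1.4]
gripper_width: 0.0606
finger_force: 38.1
```

Request:
play_rows --steps '[[[0,0,0,-0.15,0],[0,0,0,-0.3,0],[0,0,0,-0.45,0],[0,0,0,-0.6,0],[0,-0.04,-0.04,-0.75,0],[0,-0.08,-0.08,-0.85,0],[0,-0.12,-0.12,-0.95,0],[0,-0.16,-0.16,-1,0],[0,-0.2,-0.2,-1,0],[0,-0.2,-0.2,-1,0]]]'

```text
time: 10.13
eef_pos: [0.507, -0.0287, 0.2047]
eef_rot: [-0.0, 0.199, 0.98, -0.0]
ft_force: [0.1, 0.2, -2.3]
gripper_width: 0.0609
finger_force: 38.3
```

Request:
play_rows --steps '[[[0,-0.05,-0.1,0,0],[0,-0.1,-0.2,0,0],[0,-0.15,-0.3,0,0],[0,-0.2,-0.4,0,0],[0,-0.25,-0.5,0,0],[0,-0.3,-0.6,0,0],[0,-0.35,-0.7,0,0],[0,-0.4,-0.8,0,0],[0,-0.45,-0.9,0,0],[0,-0.5,-0.98,0,0]]]'

```text
time: 10.97
eef_pos: [0.5146, -0.139, 0.2053]
eef_rot: [0.0, 0.199, 0.98, -0.0]
ft_force: [0.2, -0.1, -1.4]
gripper_width: 0.0607
finger_force: 38.3
```

Request:
play_rows --steps '[[[0,-0.05,-0.1,0,0],[0,-0.1,-0.2,0,0],[0,-0.15,-0.3,0,0],[0,-0.2,-0.45,0,0],[0,-0.3,-0.6,0,0],[0,-0.4,-0.75,0,0],[0,-0.45,-0.9,0,0],[0,-0.5,-0.98,0,0],[0,-0.5,-0.98,0,0],[0,-0.5,-0.98,0,0]]]'

```text
time: 11.8
eef_pos: [0.5222, -0.2477, 0.205]
eef_rot: [-0.0, 0.2, 0.98, 0.0]
ft_force: [-1.1, 0.4, 0.0]
gripper_width: 0.0607
finger_force: 38.3
```

```bash
python3 - <<'E'
from red import *
o=r.get_obs();c=cam('wrist',o);im=r.camera('wrist');cv2.imwrite('pics/w3.png',im)
print(o['time'],o['eef_pos'],o['eef_rot'],o['q'],o['ft_force'],o['gripper_width'])
red(c,im,o['eef_pos'][2]+.022)
for t in ['jar','jar_rim']:
  for d in r.regions_of('wrist',t): print(t,d['p'],d['bbox'])
print('proj jar guess',proj(c,[.487,-.233,.11]))
cv2.imwrite('pics/w3c.png',cv2.resize(im[60:360,160:480],None,fx=2,fy=2))
E
```

```text
11.8 [ 0.52219999 -0.24774888  0.20499185] [-2.94917211e-04  1.99550109e-01  9.79887547e-01  2.49763814e-04] [-5.88257418e-01  3.15221150e-01  3.50202306e-02  1.29133023e+00
  2.39711184e-04 -1.86459928e-01] [-1.07180243e+00  3.66313132e-01  5.71745069e-04] 0.0607262378147194
red ((316.43316650390625, 269.5809326171875), (117.31109619140625, 127.80270385742188), 88.72059631347656) [ 0.5218 -0.2469  0.227 ]
red ((645.3251953125, 55.249114990234375), (52.8149528503418, 80.7987060546875), 13.74016284942627) [ 0.4864 -0.094   0.227 ]
jar 0.71 [280.3, 120.2, 70.9, 74.6]
jar_rim 0.89 [266.2, 92.3, 97.7, 101.6]
proj jar guess (np.float64(315.2541851727311), np.float64(158.97052524037008))
```

View pics/w3c.png

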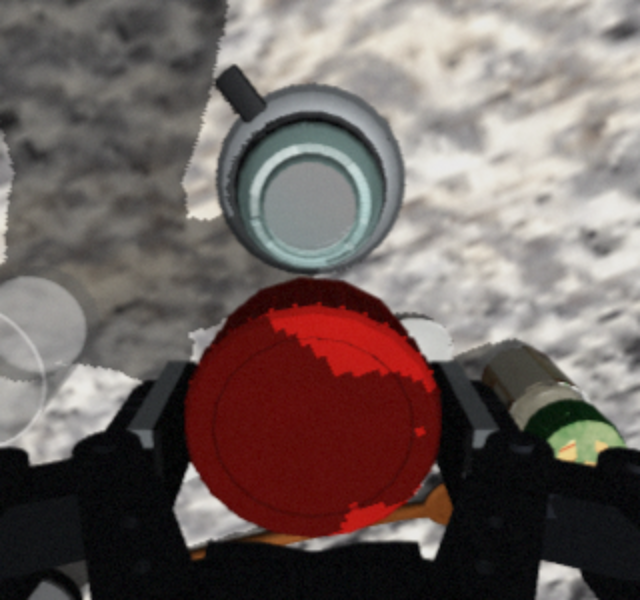

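Crop (2×, offset 160,60): jar mouth centred at ~(308,206) → image (314.3,163); held lid top face centred ~(314,417) → (317,268).

```bash
python3 - <<'E'
from h import *
o=r.get_obs();c=cam('wrist',o)
im=cv2.imread('pics/w3.png')
J=atz(c,314.3,163,.11)
for z in (.226,.229):
  L=atz(c,317,268,z); print(z,L,L-o['eef_pos'])
print('jar',J)
Rt=rot(o['eef_rot']);d=J-o['eef_pos'];print('tool shift TCP->jar',Rt.T@d,'lid->jar',Rt.T@(J-L))
ct=cam('top');cs=cam('side');print(proj(ct,J),proj(cs,J))
# lid as predicted: centre on TCP axis
for p in ([*o['eef_pos'][:2],.229],):print('pred lid',proj(c,p))
# refine mouth by inner-disc segmentation
g=cv2.GaussianBlur(im,(3,3),0)
print([g[163,u].tolist() for u in range(276,354,3)])
print([g[v,314].tolist() for v in range(125,202,3)])
E
```

```text
0.226 [ 0.52188372 -0.24553348  0.226     ] [-0.0004138   0.00117403  0.02061351]
0.229 [ 0.52034078 -0.24489344  0.229     ] [-0.00195674  0.00181408  0.02361351]
jar [ 0.48995904 -0.23413231  0.11      ]
tool shift TCP->jar [ 0.03467192 -0.00103379  0.09539017] lid->jar [ 0.03216041 -0.00194641  0.11900324]
(np.float64(346.08713277544047), np.float64(212.2154827602838)) (np.float64(354.24705920531875), np.float64(187.95588868322633))
pred lid (np.float64(315.06297638581543), np.float64(272.78450315263115))
[[68, 66, 63], [58, 58, 50], [84, 85, 69], [141, 143, 128], [158, 161, 147], [112, 114, 102], [144, 143, 134], [144, 144, 136], [143, 142, 135], [144, 143, 136], [145, 144, 138], [144, 143, 140], [144, 144, 139], [144, 143, 140], [143, 142, 140], [143, 142, 140], [143, 142, 140], [143, 143, 140], [142, 143, 141], [143, 143, 142], [140, 141, 139], [131, 135, 113], [204, 207, 179], [151, 153, 130], [111, 114, 94], [102, 100, 92]]
[[113, 116, 96], [117, 121, 100], [146, 149, 130], [190, 193, 178], [86, 88, 77], [109, 111, 98], [143, 143, 143], [143, 144, 141], [144, 143, 141], [142, 142, 141], [142, 141, 139], [143, 142, 140], [142, 142, 139], [143, 143, 138], [143, 142, 137], [142, 143, 136], [142, 141, 135], [142, 141, 133], [143, 142, 134], [141, 140, 131], [162, 163, 147], [156, 158, 133], [177, 179, 153], [78, 79, 69], [59, 60, 63], [10, 14, 53]]
```

```bash
python3 - <<'E'
from h import *
o=r.get_obs();c=cam('wrist',o);Rt=rot(o['eef_rot']);p=np.array(o['eef_pos'])
P=lambda x,y,z: proj(c,p+Rt@np.array([x,y,-z]))
for s in (-.003,-.0015,0,.0015): print(s,'far',P(s-.031,0,.024)[1],'near top',P(s+.031,0,.024)[1],'near low',P(s+.031,0,.011)[1],P(s,-.031,.024)[0],P(s,.031,.024)[0])
for x in (.033,.0345,.036):
  print(x,[round(P(x+a,0,z)[1],1) for a,z in((.0195,-.095),(-.0195,-.095),(.0265,-.102),(-.0265,-.102))])
im=cv2.imread('pics/w3.png'); print([(v,*im[v,317]) for v in list(range(194,204))+list(range(322,334))])
print([(u,*im[262,u]) for u in list(range(248,260))+list(range(374,386))])
E
```

```text
-0.003 far 333.6230752928502 near top 216.69730322503545 near low 207.9962159666343 249.3922407796133 380.7200421308286
-0.0015 far 331.1257998690253 near top 213.47292876895017 near low 205.0395325057904 249.18694758857293 380.920782914735
0 far 328.6139676164109 near top 210.2271848291491 near low 202.06504461640492 248.98038103436227 381.1227688408675
0.0015 far 326.0874508834898 near top 206.95985826052137 near low 199.07259099189707 248.7725292327728 381.326011530201
0.033 [np.float64(141.4), np.float64(187.7), np.float64(132.3), np.float64(193.5)]
0.0345 [np.float64(139.6), np.float64(185.9), np.float64(130.5), np.float64(191.9)]
0.036 [np.float64(137.7), np.float64(184.2), np.float64(128.6), np.float64(190.3)]
[(194, np.uint8(80), np.uint8(79), np.uint8(70)), (195, np.uint8(42), np.uint8(39), np.uint8(40)), (196, np.uint8(39), np.uint8(39), np.uint8(38)), (197, np.uint8(92), np.uint8(94), np.uint8(95)), (198, np.uint8(137), np.uint8(139), np.uint8(148)), (199, np.uint8(63), np.uint8(65), np.uint8(82)), (200, np.uint8(5), np.uint8(9), np.uint8(46)), (201, np.uint8(1), np.uint8(
[... 1158 characters left out ...]
, np.uint8(13), np.uint8(90)), (258, np.uint8(15), np.uint8(16), np.uint8(91)), (259, np.uint8(11), np.uint8(12), np.uint8(90)), (374, np.uint8(4), np.uint8(10), np.uint8(92)), (375, np.uint8(13), np.uint8(19), np.uint8(94)), (376, np.uint8(13), np.uint8(18), np.uint8(95)), (377, np.uint8(17), np.uint8(17), np.uint8(90)), (378, np.uint8(3), np.uint8(2), np.uint8(72)), (379, np.uint8(12), np.uint8(13), np.uint8(68)), (380, np.uint8(8), np.uint8(4), np.uint8(40)), (381, np.uint8(9), np.uint8(9), np.uint8(7)), (382, np.uint8(4), np.uint8(3), np.uint8(3)), (383, np.uint8(4), np.uint8(1), np.uint8(6)), (384, np.uint8(9), np.uint8(13), np.uint8(13)), (385, np.uint8(11), np.uint8(7), np.uint8(10))]
```

Request:
play_rows --steps '[[[0,0.05,0,0,0],[0,0.1,0,0.05,0],[0,0.18,-0.01,0.15,0],[0,0.25,-0.01,0.25,0],[0,0.3,-0.01,0.4,0],[0,0.34,-0.01,0.55,0],[0,0.34,-0.01,0.65,0],[0,0.34,-0.01,0.75,0],[0,0.34,-0.01,0.8,0],[0,0.34,-0.01,0.8,0]]]'

```text
time: 12.78
eef_pos: [0.4904, -0.2348, 0.1243]
eef_rot: [-0.001, 0.199, 0.98, 0.0]
ft_force: [0.2, 0.0, -1.1]
gripper_width: 0.0607
finger_force: 38.3
```

```bash
python3 - <<'E'
from red import *
o=r.get_obs();print(o['time'],o['eef_pos'],o['ft_force'],o['ft_torque'])
a=r.camera('side');b=r.camera('top');red(cam('top'),b,.136);red(cam('side'),a,.136)
a=cv2.resize(a[130:240,290:420],None,fx=3,fy=3,interpolation=2);b=cv2.resize(b[170:280,290:420],None,fx=3,fy=3,interpolation=2)
cv2.imwrite('pics/s4.png',np.hstack([a,b]))
E
```

```text
12.7833 [ 0.49042716 -0.23478942  0.12429037] [ 0.24373429  0.03856948 -1.07465326] [-0.05263909  0.04142222  0.02161232]
red ((214.56361389160156, 196.96609497070312), (30.623287200927734, 31.457324981689453), 70.91136169433594) [0.5189 0.0993 0.136 ]
red ((326.77606201171875, 332.09149169921875), (44.15185546875, 48.16445541381836), 179.8932342529297) [0.524  0.1989 0.136 ]
```

View pics/s4.png

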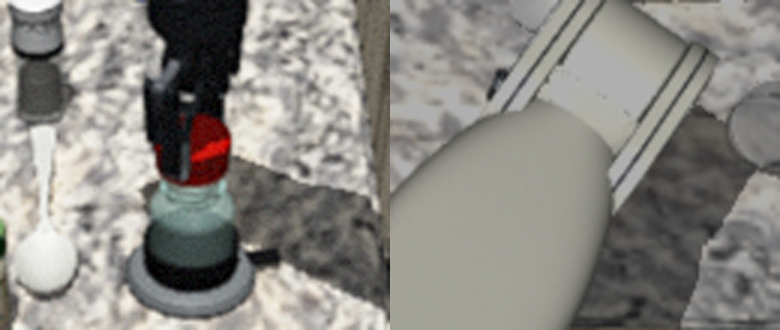

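The side view (left half) shows the lid (194,150) sitting right above the jar (193,210). Going down gently.

Request:
play_rows --steps '[[[0,0,0,0.02,0],[0,0,0,0.04,0],[0,0,0,0.06,0],[0,0,0,0.07,0],[0,0,0,0.08,0],[0,0,0,0.09,0],[0,0,0,0.1,0],[0,0,0,0.105,0],[0,0,0,0.11,0],[0,0,0,0.115,0]]]'

```text
time: 13.72
eef_pos: [0.4907, -0.2351, 0.1138]
eef_rot: [0.0, 0.199, 0.98, -0.0]
ft_force: [0.3, -0.0, -0.3]
gripper_width: 0.061
finger_force: 38.3
```

Request:
play_rows --steps '[[[0,0,0,0.005,0],[0,0,0,0.01,0],[0,0,0,0.015,0],[0,0,0,0.02,0],[0,0,0,0.025,0],[0,0,0,0.03,0],[0,0,0,0.035,0],[0,0,0,0.04,0],[0,0,0,0.04,0],[0,0,0,0.04,0]]]'

```text
time: 14.55
eef_pos: [0.4907, -0.2351, 0.1097]
eef_rot: [-0.0, 0.199, 0.98, 0.0]
ft_force: [-0.5, -0.1, -1.5]
gripper_width: 0.0606
finger_force: 38.3
```

Request:
play_rows --steps '[[[0,0,0,0.005,0],[0,0,0,0.01,0],[0,0,0,0.015,0],[0,0,0,0.015,0],[0,0,0,0.02,0],[0,0,0,0.02,0],[0,0,0,0.025,0],[0,0,0,0.025,0],[0,0,0,0.025,0],[0,0,0,0.025,0]]]'

```text
time: 15.38
eef_pos: [0.491, -0.2353, 0.1084]
eef_rot: [0.001, 0.199, 0.98, -0.0]
ft_force: [-2.5, 1.1, 10.6]
gripper_width: 0.0606
finger_force: 39.3
```

Request:
play_rows --steps '[[[0,0.003,0,-0.006,0],[0,0.003,0,-0.007,-0.08],[0,0.003,0,-0.008,-0.16],[0,0.003,0,-0.009,-0.24],[0,0.003,0,-0.01,-0.32],[0,0.003,0,-0.011,-0.4],[0,0.003,0,-0.012,-0.5],[0,0.003,0,-0.013,-0.6],[0,0.003,0,-0.013,-0.6],[0,0.003,0,-0.013,-0.6]]]'

```text
time: 16.22
eef_pos: [0.4904, -0.235, 0.1085]
eef_rot: [-0.0, 0.051, 0.999, -0.0]
ft_force: [-0.7, -1.1, -0.1]
gripper_width: 0.0607
finger_force: 38.3
```

```bash
cat > st.py <<'E'
from h import *
o=r.get_obs();print(o['time'],np.round(o['eef_pos'],5),'F',o['ft_force'].round(1),'T',o['ft_torque'].round(2),'q6',o['q'][5].round(3), 'tool F',(rot(o['eef_rot']).T@o['ft_force']).round(1))
E
python3 st.py
```

```text
16.2167 [ 0.49037 -0.23498  0.1085 ] F [-0.7 -1.1 -0.1] T [-0.03  0.09  0.03] q6 -0.499 tool F [ 0.6 -1.2  0.1]
```

Request:
play_rows --steps '[[[0,0,0,0.003,0],[0,0,0,0.006,0],[0,0,0,0.009,0],[0,0,0,0.01,0],[0,0,0,0.01,0],[0,0,0,0.01,0],[0,0,0,0.01,0],[0,0,0,0.01,0],[0,0,0,0.01,0],[0,0,0,0.01,0]]]'

```text
time: 17.05
eef_pos: [0.4904, -0.2349, 0.1076]
eef_rot: [-0.0, 0.05, 0.999, 0.0]
ft_force: [-0.8, -0.6, -1.0]
gripper_width: 0.0607
finger_force: 38.3
```

```bash
python3 st.py
```

```text
17.05 [ 0.49038 -0.23494  0.10757] F [-0.8 -0.6 -1. ] T [ 0.05  0.12 -0.02] q6 -0.5 tool F [ 0.7 -0.6  1. ]
```

Request:
play_rows --steps '[[[0,0,0,0.002,0],[0,0,0,0.004,0],[0,0,0,0.006,0],[0,0,0,0.008,0],[0,0,0,0.01,0],[0,0,0,0.012,0],[0,0,0,0.012,0],[0,0,0,0.012,0],[0,0,0,0.012,0],[0,0,0,0.012,0]]]'

```text
time: 17.88
eef_pos: [0.4905, -0.235, 0.1066]
eef_rot: [0.0, 0.05, 0.999, -0.0]
ft_force: [-1.0, -0.2, 4.8]
gripper_width: 0.0607
finger_force: 38.7
```

```bash
python3 st.py
```

```text
17.8833 [ 0.49045 -0.23501  0.10659] F [-1.  -0.2  4.8] T [-0.05  0.32 -0.01] q6 -0.5 tool F [ 0.9 -0.3 -4.8]
```

Request:
play_rows --steps '[[[0,0,0,0,-0.06],[0,0,0,-0.001,-0.12],[0,0,0,-0.002,-0.2],[0,0,0,-0.003,-0.28],[0,0,0,-0.004,-0.36],[0,0,0,-0.005,-0.44],[0,0,0,-0.006,-0.52],[0,0,0,-0.007,-0.6],[0,0,0,-0.007,-0.6],[0,0,0,-0.007,-0.6]]]'

```text
time: 18.72
eef_pos: [0.4904, -0.2351, 0.1072]
eef_rot: [0.0, -0.099, 0.995, -0.0]
ft_force: [-2.3, -0.8, 5.1]
gripper_width: 0.0609
finger_force: 38.7
```

```bash
python3 st.py
```

```text
18.7167 [ 0.49045 -0.23513  0.10723] F [-2.3 -0.8  5.1] T [-0.22  0.34  0.07] q6 -0.799 tool F [ 2.5 -0.4 -5.1]
```

Riding up as expected with a steady 5 N. Continue.

Request:
play_rows --steps '[[[0,0,0,0,-0.06],[0,0,0,-0.001,-0.12],[0,0,0,-0.002,-0.2],[0,0,0,-0.003,-0.28],[0,0,0,-0.004,-0.36],[0,0,0,-0.005,-0.44],[0,0,0,-0.006,-0.52],[0,0,0,-0.007,-0.6],[0,0,0,-0.007,-0.6],[0,0,0,-0.007,-0.6]]]'

```text
time: 19.55
eef_pos: [0.4904, -0.2351, 0.1079]
eef_rot: [-0.0, -0.246, 0.969, -0.0]
ft_force: [-3.2, -1.5, 5.9]
gripper_width: 0.0605
finger_force: 38.8
```

```bash
python3 st.py
```

```text
19.55 [ 0.49037 -0.23512  0.10794] F [-3.2 -1.5  5.9] T [-0.21  0.47  0.03] q6 -1.099 tool F [ 3.5  0.2 -5.9]
```

Request:
play_rows --steps '[[[0,0.004,0,0,-0.06],[0,0.004,0,-0.001,-0.12],[0,0.004,0,-0.002,-0.2],[0,0.004,0,-0.003,-0.28],[0,0.004,0,-0.004,-0.36],[0,0.004,0,-0.005,-0.44],[0,0.004,0,-0.006,-0.52],[0,0.004,0,-0.007,-0.6],[0,0.004,0,-0.007,-0.6],[0,0.004,0,-0.007,-0.6]]]'

```text
time: 20.38
eef_pos: [0.4903, -0.2353, 0.1086]
eef_rot: [0.0, -0.388, 0.922, -0.0]
ft_force: [0.1, -0.5, 4.9]
gripper_width: 0.0607
finger_force: 38.7
```

```bash
python3 st.py
```

```text
20.3833 [ 0.49027 -0.23533  0.10864] F [ 0.1 -0.5  4.9] T [-0.24  0.19  0.05] q6 -1.399 tool F [ 0.3 -0.4 -4.9]
```

Request:
play_rows --steps '[[[0,0,0,0,-0.06],[0,0,0,-0.001,-0.12],[0,0,0,-0.002,-0.2],[0,0,0,-0.003,-0.28],[0,0,0,-0.004,-0.36],[0,0,0,-0.005,-0.44],[0,0,0,-0.006,-0.52],[0,0,0,-0.007,-0.6],[0,0,0,-0.007,-0.6],[0,0,0,-0.007,-0.6]]]'

```text
time: 21.22
eef_pos: [0.4903, -0.2351, 0.1092]
eef_rot: [0.0, -0.521, 0.853, -0.0]
ft_force: [0.4, 0.4, 4.5]
gripper_width: 0.0607
finger_force: 38.7
```

```bash
python3 st.py
```

```text
21.2167 [ 0.49027 -0.23509  0.10923] F [0.4 0.4 4.5] T [ 0.04 -0.07  0.05] q6 -1.699 tool F [-0.6 -0.2 -4.5]
```

Request:
play_rows --steps '[[[0,0,0,0,-0.05],[0,0,0,-0.001,-0.1],[0,0,0,-0.001,-0.15],[0,0,0,-0.002,-0.2],[0,0,0,-0.003,-0.25],[0,0,0,-0.003,-0.3],[0,0,0,-0.004,-0.35],[0,0,0,-0.004,-0.4],[0,0,0,-0.004,-0.4],[0,0,0,-0.004,-0.4]]]'

```text
time: 22.05
eef_pos: [0.49, -0.2351, 0.1094]
eef_rot: [-0.0, -0.605, 0.796, 0.0]
ft_force: [-0.4, -0.3, -0.2]
gripper_width: 0.0608
finger_force: 38.4
```

```bash
python3 st.py
```

```text
22.05 [ 0.48997 -0.23512  0.10939] F [-0.4 -0.3 -0.2] T [-0.03  0.04 -0.02] q6 -1.901 tool F [0.4 0.3 0.2]
```

Force vanished: over the thread gap. Lower without turning.

Request:
play_rows --steps '[[[0,0,0,0.003,0],[0,0,0,0.006,0],[0,0,0,0.009,0],[0,0,0,0.012,0],[0,0,0,0.015,0],[0,0,0,0.018,0],[0,0,0,0.02,0],[0,0,0,0.02,0],[0,0,0,0.02,0],[0,0,0,0.02,0]]]'

```text
time: 22.88
eef_pos: [0.4901, -0.2351, 0.1076]
eef_rot: [-0.0, -0.605, 0.796, 0.0]
ft_force: [0.8, -0.7, -0.8]
gripper_width: 0.0608
finger_force: 38.4
```

```bash
python3 st.py
```

```text
22.8833 [ 0.49005 -0.23514  0.10757] F [ 0.8 -0.7 -0.8] T [-0.05  0.04 -0.02] q6 -1.901 tool F [ 0.5 -0.9  0.8]
```

Request:
play_rows --steps '[[[0,0,0,0.005,0],[0,0,0,0.01,0],[0,0,0,0.015,0],[0,0,0,0.02,0],[0,0,0,0.025,0],[0,0,0,0.03,0],[0,0,0,0.035,0],[0,0,0,0.04,0],[0,0,0,0.04,0],[0,0,0,0.04,0]]]'

```text
time: 23.72
eef_pos: [0.49, -0.2351, 0.1035]
eef_rot: [-0.0, -0.605, 0.796, 0.0]
ft_force: [-0.3, -0.3, -1.2]
gripper_width: 0.0609
finger_force: 38.4
```

```bash
python3 st.py
```

```text
23.7167 [ 0.49002 -0.23513  0.10352] F [-0.3 -0.3 -1.2] T [-0.04 -0.02  0.02] q6 -1.901 tool F [0.4 0.2 1.2]
```

Request:
play_rows --steps '[[[0,0,0,0.003,0],[0,0,0,0.006,0],[0,0,0,0.008,0],[0,0,0,0.01,0],[0,0,0,0.012,0],[0,0,0,0.014,0],[0,0,0,0.015,0],[0,0,0,0.015,0],[0,0,0,0.015,0],[0,0,0,0.015,0]]]'

```text
time: 24.55
eef_pos: [0.4901, -0.2352, 0.1021]
eef_rot: [0.0, -0.605, 0.796, -0.0]
ft_force: [-0.2, 0.1, -0.2]
gripper_width: 0.0607
finger_force: 38.3
```

```bash
python3 st.py
```

```text
24.55 [ 0.49006 -0.23518  0.10214] F [-0.2  0.1 -0.2] T [0.02 0.05 0.  ] q6 -1.901 tool F [-0.   0.2  0.2]
```

Request:
play_rows --steps '[[[0,0,0,0.002,0],[0,0,0,0.003,0],[0,0,0,0.004,0],[0,0,0,0.005,0],[0,0,0,0.006,0],[0,0,0,0.007,0],[0,0,0,0.007,0],[0,0,0,0.007,0],[0,0,0,0.007,0],[0,0,0,0.007,0]]]'

```text
time: 25.38
eef_pos: [0.4902, -0.2352, 0.1019]
eef_rot: [0.0, -0.605, 0.796, -0.0]
ft_force: [-1.4, 1.1, 6.2]
gripper_width: 0.0607
finger_force: 38.8
```

```bash
python3 st.py
```

```text
25.3833 [ 0.49016 -0.23521  0.10187] F [-1.4  1.1  6.2] T [0.14 0.32 0.04] q6 -1.901 tool F [-0.7  1.7 -6.2]
```

Dropped in and seated at the thread start (~0.9 mm). Now clockwise.

Request:
play_rows --steps '[[[0,0,0,-0.003,0.05],[0,0,0,-0.002,0.12],[0,0,0,-0.001,0.2],[0,0,0,0,0.28],[0,0,0,0.001,0.36],[0,0,0,0.002,0.44],[0,0,0,0.003,0.52],[0,0,0,0.004,0.6],[0,0,0,0.004,0.6],[0,0,0,0.004,0.6]]]'

```text
time: 26.22
eef_pos: [0.4903, -0.2353, 0.1012]
eef_rot: [0.0, -0.48, 0.878, -0.0]
ft_force: [0.3, -0.4, 5.0]
gripper_width: 0.0607
finger_force: 38.7
```

```bash
python3 st.py
```

```text
26.2167 [ 0.49034 -0.23535  0.10125] F [ 0.3 -0.4  5. ] T [-0.02 -0.04 -0.04] q6 -1.602 tool F [ 0.1 -0.4 -5. ]
```

Request:
play_rows --steps '[[[0,0,0,0,0.06],[0,0,0,0.001,0.12],[0,0,0,0.002,0.2],[0,0,0,0.003,0.28],[0,0,0,0.004,0.36],[0,0,0,0.005,0.44],[0,0,0,0.006,0.52],[0,0,0,0.006,0.6],[0,0,0,0.006,0.6],[0,0,0,0.006,0.6]]]'

```text
time: 27.05
eef_pos: [0.4902, -0.2353, 0.1006]
eef_rot: [0.0, -0.343, 0.939, -0.0]
ft_force: [0.5, -1.1, 5.1]
gripper_width: 0.0605
finger_force: 38.7
```

```bash
python3 st.py
```

```text
27.05 [ 0.49024 -0.23526  0.10056] F [ 0.5 -1.1  5.1] T [-0.13 -0.14 -0.08] q6 -1.303 tool F [ 0.3 -1.2 -5.1]
```

Request:
play_rows --steps '[[[0,0,0,0,0.05],[0,0,0,0.001,0.1],[0,0,0,0.002,0.15],[0,0,0,0.002,0.2],[0,0,0,0.003,0.25],[0,0,0,0.003,0.3],[0,0,0,0.004,0.35],[0,0,0,0.004,0.4],[0,0,0,0.004,0.4],[0,0,0,0.004,0.4]]]'

```text
time: 27.88
eef_pos: [0.4901, -0.2352, 0.1001]
eef_rot: [0.0, -0.247, 0.969, -0.0]
ft_force: [-0.6, 0.3, 5.2]
gripper_width: 0.0606
finger_force: 38.8
```

```bash
python3 st.py
```

```text
27.8833 [ 0.49008 -0.23523  0.10006] F [-0.6  0.3  5.2] T [-0.08 -0.06 -0.03] q6 -1.102 tool F [ 0.4  0.5 -5.2]
```

Request:
play_rows --steps '[[[0,0,0,0,0.03],[0,0,0,0.001,0.06],[0,0,0,0.001,0.1],[0,0,0,0.002,0.13],[0,0,0,0.002,0.16],[0,0,0,0.003,0.2],[0,0,0,0.003,0.24],[0,0,0,0.003,0.24],[0,0,0,0.003,0.24],[0,0,0,0.003,0.24]]]'

```text
time: 28.72
eef_pos: [0.4901, -0.2352, 0.0998]
eef_rot: [0.0, -0.189, 0.982, -0.0]
ft_force: [1.3, 0.2, 5.9]
gripper_width: 0.0607
finger_force: 38.8
```

```bash
python3 st.py
```

```text
28.7167 [ 0.49015 -0.2352   0.09982] F [1.3 0.2 5.9] T [-0.03 -0.1  -0.06] q6 -0.982 tool F [-1.3 -0.3 -5.9]
```

Request:
play_rows --steps '[[[0,0,0,0,0.03],[0,0,0,0.001,0.06],[0,0,0,0.001,0.09],[0,0,0,0.001,0.12],[0,0,0,0.002,0.16],[0,0,0,0.002,0.18],[0,0,0,0.002,0.2],[0,0,0,0.002,0.2],[0,0,0,0.002,0.2],[0,0,0,0.002,0.2]]]'

```text
time: 29.55
eef_pos: [0.4902, -0.2352, 0.0996]
eef_rot: [0.0, -0.139, 0.99, -0.0]
ft_force: [0.1, -0.0, 5.0]
gripper_width: 0.0609
finger_force: 38.8
```

```bash
python3 st.py
```

```text
29.55 [ 0.49019 -0.23521  0.09959] F [ 0.1 -0.   5. ] T [-0.01 -0.16  0.  ] q6 -0.881 tool F [-0.1 -0.1 -5. ]
```

Request:
play_rows --steps '[[[0,0,0,0,0.02],[0,0,0,0.001,0.04],[0,0,0,0.001,0.06],[0,0,0,0.001,0.08],[0,0,0,0.002,0.1],[0,0,0,0.002,0.12],[0,0,0,0.002,0.14],[0,0,0,0.002,0.16],[0,0,0,0.002,0.16],[0,0,0,0.002,0.16]]]'

```text
time: 30.38
eef_pos: [0.4901, -0.2353, 0.0994]
eef_rot: [0.0, -0.1, 0.995, -0.0]
ft_force: [-0.4, -0.6, 5.7]
gripper_width: 0.0604
finger_force: 38.8
```

```bash
python3 st.py
```

```text
30.3833 [ 0.49007 -0.23528  0.09942] F [-0.4 -0.6  5.7] T [-0.12  0.02  0.25] q6 -0.802 tool F [ 0.5 -0.5 -5.7]
```

Request:
play_rows --steps '[[[0,0,0,0,0.01],[0,0,0,0,0.02],[0,0,0,0,0.04],[0,0,0,0,0.04],[0,0,0,0,0.04],[0,0,0,0,0.04],[0,0,0,0,0.04],[0,0,0,0,0.04],[0,0,0,0,0.04],[0,0,0,0,0.04]]]'

```text
time: 31.22
eef_pos: [0.49, -0.2353, 0.0994]
eef_rot: [-0.0, -0.09, 0.996, -0.0]
ft_force: [0.2, -0.7, 5.3]
gripper_width: 0.0608
finger_force: 38.8
```

```bash
python3 st.py
```

```text
31.2167 [ 0.48996 -0.23535  0.09938] F [ 0.2 -0.7  5.3] T [-0.3   0.18  0.4 ] q6 -0.782 tool F [-0.1 -0.7 -5.3]
```

Solid stop felt. Relieve, release, and retreat upward.

Request:
play_rows --steps '[[[0,0,0,-0.004,-0.04],[0,0,0,-0.004,-0.04],[0.3,0,0,-0.004,-0.04],[0.6,0,0,-0.004,-0.04],[1,0,0,-0.004,-0.04],[1,0,0,-0.004,-0.04],[1,0,0,-0.004,-0.04],[1,0,0,-0.004,-0.04],[1,0,0,-0.004,-0.04],[1,0,0,-0.004,-0.04]]]'

```text
time: 32.05
eef_pos: [0.49, -0.2351, 0.0997]
eef_rot: [-0.0, -0.099, 0.995, 0.0]
ft_force: [0.3, 0.0, -0.0]
gripper_width: 0.0856
finger_force: 0.0
```

Request:
play_rows --steps '[[[1,0,0,-0.05,0],[1,0,0,-0.15,0],[1,0,0,-0.25,0],[1,0,0,-0.4,0],[1,0,0,-0.55,0],[1,0,0,-0.7,0],[1,0,0,-0.85,0],[1,0,0,-1,0],[1,0,0,-1,0],[1,0,0,-1,0]]]'

```text
time: 32.88
eef_pos: [0.4905, -0.2354, 0.2011]
eef_rot: [0.001, -0.099, 0.995, -0.001]
ft_force: [-0.2, 1.2, -1.0]
gripper_width: 0.0853
finger_force: 0.0
```

```bash
python3 st.py; python3 - <<'E'
from red import *
o=r.get_obs();c=cam('wrist',o);im=r.camera('wrist');s=r.camera('side');red(c,im,.115)
s=cv2.resize(s[130:240,290:420],(400,338),interpolation=2);w=cv2.resize(im,(400,250));cv2.imwrite('pics/e.png',np.vstack([s,w]))
E
```

```text
32.8833 [ 0.49047 -0.23543  0.20109] F [-0.2  1.2 -1. ] T [-0.01  0.02 -0.  ] q6 -0.801 tool F [-0.   1.2  1. ]
red ((598.9987182617188, 274.04388427734375), (57.93367004394531, 78.0063247680664), 60.020423889160156) [0.5032 0.0277 0.115 ]
red ((316.9971008300781, 207.5668487548828), (71.41978454589844, 72.48663330078125), 67.92166900634766) [ 0.4923 -0.2345  0.115 ]
```

View pics/e.png

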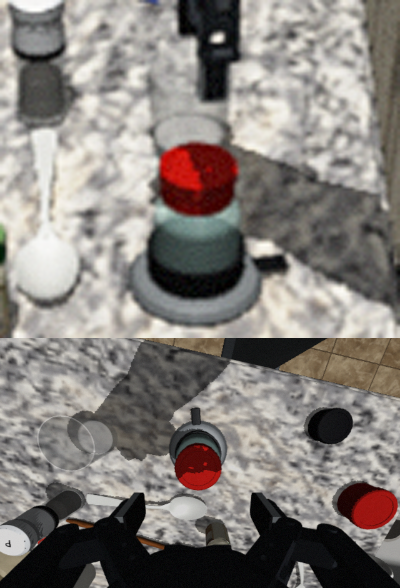

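The lid sits level on the jar at (198,178) in the picture's upper half, and the gripper is clear above it.

```bash
python3 -c "
from rig import r
print(r.hand_in())"
```

```text
the job is handed in; nothing more can be done
None
```

The red lid is screwed onto the jar: it dropped into the thread start, was turned clockwise to a solid stop (0.25, then 0.4 N m), then released. The gripper was clear when I handed the job in at about 33 s; no verdict came back.

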